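Set the reorder flags on the workshop's stock bins

ROBOT

A 7-joint arm with a two-finger parallel gripper is mounted at the origin on the work surface. World frame = base frame: x ahead of the robot, y to its left, z up, the work surface at z = 0. Lengths are in mm, angles in rad, forces in N, time in s.
With the tool pointing down it reaches from about 425 to 825 mm from the base axis. Payload 3.6 kg.
Tool frame: the origin (TCP) lies at the very end of the fingers, on their centre line; the grasp point (between the pads) lies 19 mm behind it (robot.tcp_to_grasp is the distance from the TCP to the grasp point, in mm); y points along the fingers, z is the direction in which the jaws open and shut, and the axes are right-handed (so a half turn about y gives the same grasp; the last joint's range is limited). The gripper opens to 93 mm and grips with 3 to 60 N. Pads are 15 mm wide; open, the fingers measure 128 mm over their backs; the gripper's body (75 mm by 188 mm) begins 65 mm behind the grasp point.
Start: joints at [-1.175, 0.615, -0.013, 1.423, 0.008, 1.103, -0.04], TCP at [266.076, 593.014, 218.64] pointing down, gripper open.
Joint ranges: [-3.12, 3.12], [-0.3, 2.06], [-1.34, 1.32], [0.26, 2.42], [-1.36, 4.5], [0.01, 1.98], [-2.84, 2.84]. Speed limits (rad/s): [2.79, 2.79, 3.14, 3.14, 3.14, 3.14, 3.14].

INTERFACE

Orientations are given as a unit quaternion [w, x, y, z].
In Python, from bench import robot, read_camera, spotter gives the robot as it stands.
- The arm moves only by the shell command python3 -m inch 'ROWS' [OPENING] [FORCE]. ROWS is JSON, a list of rows, each a list of 2 entries, a list of its own where there are three numbers: the shift along the tool's x, y, z in mm, then the turn about the tool's y in degrees. In form: [[[tx, ty, tz], twist], ...]. A call has 1 to 20 rows; each row is the pose to reach, as a shift and turn from the pose commanded when the call began, along the tool's axes at that moment; what a row does not reach only later rows make up. A row lasts 1/10 s, in which the tool goes at most 50 mm and 8.59 degrees, less where a joint would pass 70% of its speed; a pose out of reach is approached as far as the arm can. A call with a gripper value outside its range is refused whole. OPENING is the closure in counts, from 0 (fully open) to 255 (shut), set as the call begins (- or left out, the last holds). The fingers move at their own pace and stop on an object; FORCE is the grip in N (left out, the last holds). Time passes only in rows, so rows that repeat a pose let the fingers close. It gives the time, the measured TCP pose, the force and the opening at its end, in the units of the state.
- robot.observe(): the state, without advancing time (a new reading comes with each control period).
- read_camera(name): name is "scene" or "top" or "wrist"; returns a dict with "color" (400x640x3 uint8, red, green, blue), "range_z" (400x640 float32, mm along the optical axis (not along the pixel's ray), 0 where there is no reading), "K" (3x3 intrinsics, pixels), "k1" (the pictures are not rectified: a ray, as slopes to the right and down, at radius r is drawn at 1 + k1 r^2 times it, then the intrinsics apply), "rvec" (rotation vector, rad) and "tvec" (3), from world to camera coordinates, as OpenCV has them. Camera axes: x right, y down, z forward; pixel columns grow to the right and rows downward; lengths in mm; the calibration is good to about 2 mm. A picture is of the moment at which its call begins.
- robot.sign_off(): hands the job in, once; it reports no verdict.
Trained networks look in a picture, given as the dict that the camera call returned (one of the last four; its "shot" number tells which), for a name from the list of things; names that differ only in an ending like _2 or _b are one class to them, and where a whole thing is asked for, a point or a joint stands for the part that bears it (a point fixed in the world has none). Each returns a list of dicts, best first, with "score" (0 to 1); they miss things now and then, are a little off and sometimes report something else, mostly with a low value. They report only what shows in the picture. A call takes as long as a camera call.
- spotter.regions_of(label, picture): "region" (400x640 bool, what is visible of it).
- spotter.tip_of(label, picture): "position" ([x, y, z] in mm, in world coordinates, good to about 4 mm: a listed point, or the origin of a listed thing).
The state is a dict: "clock": time; "joint_positions": joint angles; "qd": joint speeds; "joint_torque": joint torques, N m; "eef_pos": TCP position; "orientation": TCP orientation; "wrist_force": force on the tool from outside, world axes, zero at the start; "wrist_torque": the same for the moment, N m; "width": opening from 0.0 (shut) to 1.0 (fully open).
Only numpy, scipy, OpenCV 4.12 (cv2) and the standard library are available. Lean on these libraries where they do the work, as an engineer would, in place of code of your own. Each camera call takes 0.05 s, during which the arm holds its last target.

TASK

Set the reorder flags on the stock bins right: the yellow bin has run empty, so flip its flag right over its pivot until it lies down flat with the red face up; the blue bin has been refilled, so flip its flag back over until it lies down flat with the green face up. Push the flags over with the fingertips or the outside of the fingers, in whichever order you like, without pinching them. Leave the grey bin's flag and the things standing about on the bench as they are.

Things in the scene. Friction and masses are not known exactly. Their poses are not given: they have to be found in the camera images.
- yellow_bin: yellow stacking bin, empty; its flag is to be turned to red. Screwed down; 110 mm wide (y), 160 deep, side walls 78 high, front lip 45 high. Origin on the bench below the flag's axle, at the middle of the lip; +x runs back into the bin, away from the robot (yaw within 0.3 rad), +y to the left seen from the robot, z up. The three bins swap places.
- yellow_pivot (a point): middle of the flag's axle, 125 mm above the bench; axes as the bin's, axle along x. Flag: plate 6 mm thick, 56 mm along x (-28 to +28), from 18 mm to 72 mm (free edge) off the axle; a 26 mm neck joins it. Under it is open room down to the bin, and nothing stands before it. Its bracket reaches 16 mm either side in y, 20 mm in x and 12 mm above the axle.
- yellow_flag (a joint): angle of the yellow bin's flag about its axle, rad: 0 lies level to the left (+y of the pivot), green face up; 1.57 stands upright; 3.14 lies level to the right (-y), red face up. Hard stops at 0 and 3.14. Stiff hinge: the flag stays at any angle where it is left, and turns under 0.5 to 1 N at its free edge. Starts at 0 to 0.2 (green up).
- yellow_green: green face plate of the yellow bin's flag, 50 x 48 x 2 mm, inset in the flag and turning with it; origin at its centre, 45 mm from the axle; it is up at joint 0 and down at joint 3.14.
- yellow_red: red face plate of the yellow bin's flag, 50 x 48 x 2 mm, inset in the flag and turning with it; origin at its centre, 45 mm from the axle; it is down at joint 0 and up at joint 3.14.
- blue_bin: blue stacking bin, full of small wooden blanks; its flag is to be turned to green. Screwed down; 110 mm wide (y), 160 deep, side walls 78 high, front lip 45 high. Origin on the bench below the flag's axle, at the middle of the lip; +x runs back into the bin, away from the robot (yaw within 0.3 rad), +y to the left seen from the robot, z up. The three bins swap places.
- blue_pivot (a point): middle of the flag's axle, 125 mm above the bench; axes as the bin's, axle along x. Flag: plate 6 mm thick, 56 mm along x (-28 to +28), from 18 mm to 72 mm (free edge) off the axle; a 26 mm neck joins it. Under it is open room down to the bin, and nothing stands before it. Its bracket reaches 16 mm either side in y, 20 mm in x and 12 mm above the axle.
- blue_flag (a joint): angle of the blue bin's flag about its axle, rad: 0 lies level to the left (+y of the pivot), green face up; 1.57 stands upright; 3.14 lies level to the right (-y), red face up. Hard stops at 0 and 3.14. Stiff hinge: the flag stays at any angle where it is left, and turns under 0.5 to 1 N at its free edge. Starts at 2.94 to 3.14 (red up).
- blue_green: green face plate of the blue bin's flag, 50 x 48 x 2 mm, inset in the flag and turning with it; origin at its centre, 45 mm from the axle; it is up at joint 0 and down at joint 3.14.
- blue_red: red face plate of the blue bin's flag, 50 x 48 x 2 mm, inset in the flag and turning with it; origin at its centre, 45 mm from the axle; it is down at joint 0 and up at joint 3.14.
- grey_bin: grey stacking bin, full of orange wax sticks; its flag is already right. Screwed down; 110 mm wide (y), 160 deep, side walls 78 high, front lip 45 high. Origin on the bench below the flag's axle, at the middle of the lip; +x runs back into the bin, away from the robot (yaw within 0.3 rad), +y to the left seen from the robot, z up. The three bins swap places.
- grey_pivot (a point): middle of the flag's axle, 125 mm above the bench; axes as the bin's, axle along x. Flag: plate 6 mm thick, 56 mm along x (-28 to +28), from 18 mm to 72 mm (free edge) off the axle; a 26 mm neck joins it. Under it is open room down to the bin, and nothing stands before it. Its bracket reaches 16 mm either side in y, 20 mm in x and 12 mm above the axle.
- grey_flag (a joint): angle of the grey bin's flag about its axle, rad: 0 lies level to the left (+y of the pivot), green face up; 1.57 stands upright; 3.14 lies level to the right (-y), red face up. Hard stops at 0 and 3.14. Stiff hinge: the flag stays at any angle where it is left, and turns under 0.5 to 1 N at its free edge. Starts at 0 to 0.04 (green up).
- glue_jar: loose green glass jar, white cap, 72 mm across, 95 mm high, beside the bins; a bystander. Origin at its underside's centre, z up.
- walnut_tub: loose white and blue tub of walnuts, 94 mm across, 105 mm high, beside the bins; a bystander. Origin at its underside's centre, z up.
- stamp_a: loose turned wooden stamp handle, 26 mm across, 54 mm high, standing close by the left side of the grey bin; a bystander. Origin at its underside's centre, z up.
- stamp_b: loose turned wooden stamp handle, 26 mm across, 54 mm high, standing close by the right side of the blue bin; a bystander. Origin at its underside's centre, z up.
- spatula: loose spatula lying flat in front of the bins, 170 mm long; a bystander. Origin under its middle, x along it towards the blade.
- wood_tile: loose wooden tile, 60 x 45 x 16 mm, lying flat in front of the bins; a bystander. Origin at its underside's centre, z up.

How it is judged (in metres and radians):
At the end, for the whole second after the job is handed in: Yellow bin's flag flat, red up (joint above 3.0 rad, within 8 degrees of level); blue bin's flag flat, green up (below 0.14); grey bin's flag still flat, green up (below 0.14); all at rest, and no loose thing more than 20 mm from where it started (value of joint yellow_flag above 3 rad and value of joint each of blue_flag, grey_flag below 0.14 rad and velocity of joint yellow_flag between -0.05 and 0.05 rad/s and velocity of joint blue_flag between -0.05 and 0.05 rad/s and velocity of joint grey_flag between -0.05 and 0.05 rad/s and distance of each of glue_jar, walnut_tub, stamp_a, stamp_b, spatula, wood_tile from where it was at the start of the episode below 0.02 m); the robot touches nothing.
It fails at once if the grey bin's flag is moved (turned more than 0.2 rad) (value of joint grey_flag above 0.2 rad).
It fails at once if a flag is pinched: the fingers press on both of its faces at once (more than 1 N on each) ((contact force between the fingers and yellow_green above 1 N and contact force between the fingers and yellow_red above 1 N) or (contact force between the fingers and blue_green above 1 N and contact force between the fingers and blue_red above 1 N)).
It fails at once if a bystander is lifted, carried or knocked (more than 25 mm from its place) (distance of any of glue_jar, walnut_tub, stamp_a, stamp_b, spatula, wood_tile from where it was at the start of the episode above 0.025 m).
It also fails if it takes over 59 s, if anything falls off the work surface, if the arm or the gripper's body presses on something with over 40 N, if the wrist force passes 120 N, or if a joint passes its speed limit or range.

## Working session

There is one attempt and no reset: what is moved stays moved. The work goes in short steps, Python scripts to look and compute and a shell command to move; the robot and the scene stay as the last step left them, time stands still between calls to the robot, and variables do not carry over. Pictures are saved under pics/ and viewed, and the job is handed in when it is done.

```bash
mkdir -p pics; ls; python3 - <<'E'
from bench import robot, read_camera, spotter
import cv2, numpy as np
s=robot.observe(); print(s)
for n in ["scene","top"]:
    p=read_camera(n); cv2.imwrite(f"pics/{n}0.png",p["color"][:,:,::-1]); print(n,p["K"],p["k1"],p["rvec"],p["tvec"])
    for l in ["yellow_pivot","blue_pivot","grey_pivot","yellow_bin","blue_bin","grey_bin","yellow_green","blue_red","grey_green","glue_jar","walnut_tub","stamp_a","stamp_b","spatula","wood_tile"]:
        r=spotter.tip_of(l,p); print(l,[(np.round(q["position"]).tolist(),round(q["score"],2)) for q in r[:2]])
print(robot.observe()["clock"])
E
```

```text
pics
{'clock': 0.0, 'joint_positions': array([-1.17551454,  0.61588896, -0.01261601,  1.42487402,  0.00810983,
        1.10339276, -0.04040955]), 'qd': array([-2.29307013e-03,  7.07705113e-04, -1.29409708e-04,  1.84602230e-03,
       -9.68880348e-05, -9.30562060e-04, -8.90226270e-05]), 'joint_torque': array([-1.31062214e-05, -4.58937836e+01,  2.08761636e-01, -1.65747035e+01,
       -6.11513830e-02,  2.04784109e-02,  2.13836388e-04]), 'eef_pos': array([265.77583297, 592.32435984, 217.50905761]), 'orientation': array([-0.69057281,  0.69231651, -0.14816886,  0.1478277 ]), 'wrist_force': array([ 0.77464194, -0.30606159,  0.03847877]), 'wrist_torque': array([-2.84459603e-03,  9.35226259e-05,  4.04626760e-02]), 'width': 0.999177480891645}
scene [[374.52640828   0.         314.34842638]
 [  0.         374.52640828 200.90708077]
 [  0.           0.           1.        ]] -0.003196600770475793 [ 1.79113644  2.0642427  -0.5788776 ] [  94.69191809 -400.7009456  1479.16527884]
yellow_pivot [([603.0, -275.0, 126.0], 0.7)]
blue_pivot [([593.0, 17.0, 130.0], 0.65)]
grey_pivot [([609.0, 295.0, 127.0], 0.65)]
yellow_bin [([605.0, -276.0, -2.0], 0.67)]
blue_bin [([597.0, 19.0, 2.0], 0.81)]
grey_bin [([603.0, 295.0, 0.0], 0.96)]
yellow_green [([607.0, -232.0, 134.0], 0.79)]
blue_red [([596.0, -24.0, 135.0], 0.68)]Traceback (most recent call last):
  File "<stdin>", line 7, in <module>
ValueError: it knows: blue_bin, blue_green, blue_pivot, blue_red, glue_jar, grey_bin, grey_pivot, spatula, stamp, walnut_tub, wood_tile, yellow_bin, yellow_green, yellow_pivot, yellow_red
```

```bash
python3 - <<'E'
from bench import robot, read_camera, spotter
import cv2, numpy as np
from scipy.spatial.transform import Rotation as R
q=robot.observe()['orientation'];print(R.from_quat(q,scalar_first=True).as_matrix().round(3))
for n in ["top","scene"]:
    p=read_camera(n); cv2.imwrite(f"pics/{n}1.png",p["color"][:,:,::-1]); 
    for l in ["yellow_pivot","blue_pivot","grey_pivot","yellow_bin","blue_bin","grey_bin","yellow_green","blue_red"]+(["glue_jar","walnut_tub","stamp","spatula","wood_tile"] if n=="top" else []):
        r=spotter.tip_of(l,p); print(l,[(np.round(q["position"]).tolist(),round(q["score"],2)) for q in r[:2]])
    for l in ["yellow_bin","blue_bin","grey_bin","yellow_green","blue_red"]:
        for r in spotter.regions_of(l,p)[:1]:
            v,u=np.nonzero(r["region"]); z=p["range_z"][v,u]; k=z>0;u,v,z=u[k],v[k],z[k]
            K=p["K"];xy=cv2.undistortPoints(np.stack([u,v],1).astype(float)[:,None],K,np.array([p["k1"],0,0,0.]))[:,0]
            P=np.c_[xy*z[:,None],z]; M,_=cv2.Rodrigues(np.array(p["rvec"]));W=(P-np.array(p["tvec"]))@M
            if 'bin' in l:
                W=W[(W[:,2]>70)&(W[:,2]<86)]
                print(n,l,len(W))
            if len(W)>5:
                rect=cv2.minAreaRect(W[:,:2].astype(np.float32)); c=W.mean(0)
                _,_,vt=np.linalg.svd(W-c,full_matrices=False)
                print(n,l,r["score"],rect,c.round(),"normal",vt[2].round(3),np.percentile(W,[2,98],axis=0).round().tolist())
print(robot.observe()["clock"])
E
```

```text
[[ 0.912 -0.     0.409]
 [-0.409 -0.     0.912]
 [-0.    -1.    -0.   ]]
yellow_pivot [([606.0, -279.0, 125.0], 0.67)]
blue_pivot [([595.0, 19.0, 123.0], 0.9)]
grey_pivot [([603.0, 295.0, 125.0], 0.66)]
yellow_bin [([604.0, -278.0, 2.0], 0.84)]
blue_bin [([596.0, 13.0, 2.0], 0.71)]
grey_bin [([608.0, 294.0, 4.0], 0.85), ([425.0, 134.0, 2.0], 0.39)]
yellow_green [([607.0, -232.0, 137.0], 0.63)]
blue_red [([595.0, -27.0, 130.0], 0.61), ([624.0, 453.0, -2.0], 0.23)]
glue_jar [([627.0, 454.0, -2.0], 0.97)]
walnut_tub [([616.0, -478.0, 3.0], 0.6)]
stamp [([602.0, -276.0, -0.0], 0.73)]
spatula [([427.0, 138.0, -1.0], 0.57)]
wood_tile [([419.0, -146.0, -1.0], 0.71)]
top yellow_bin 416
top yellow_bin 0.61 ((710.9744873046875, -285.76806640625), (125.46488189697266, 119.56139373779297), 84.98341369628906) [ 729. -287.   78.] normal [ 0.001 -0.004  1.   ] [[659.0, -349.0, 71.0], [772.0, -222.0, 83.0]]
top blue_bin 366
top blue_bin 0.7 ((697.4734497070312, 20.447566986083984), (122.53414916992188, 129.53643798828125), 89.73677062988281) [719.  23.  78.] normal [0.    0.001 1.   ] [[650.0, -40.0
[... 1511 characters left out ...]
], [762.0, 80.0, 82.0]]
scene grey_bin 466
scene grey_bin 0.68 ((686.0309448242188, 274.4885559082031), (124.08674621582031, 170.12193298339844), 74.23028564453125) [729. 265.  78.] normal [-0.003  0.004  1.   ] [[645.0, 198.0, 73.0], [779.0, 336.0, 82.0]]
scene yellow_green 0.68 ((607.7385864257812, -232.69483947753906), (46.64897537231445, 51.88463592529297), 84.92378997802734) [ 609. -233.  136.] normal [ 0.027  0.181 -0.983] [[584.0, -256.0, 130.0], [633.0, -210.0, 141.0]]
scene blue_red 0.7 ((596.3775024414062, -26.84556007385254), (52.95757293701172, 47.648948669433594), 0.5995328426361084) [597. -27. 135.] normal [-0.007  0.157  0.988] [[572.0, -49.0, 130.0], [622.0, -4.0, 141.0]]
2.1
```

View pics/top1.png

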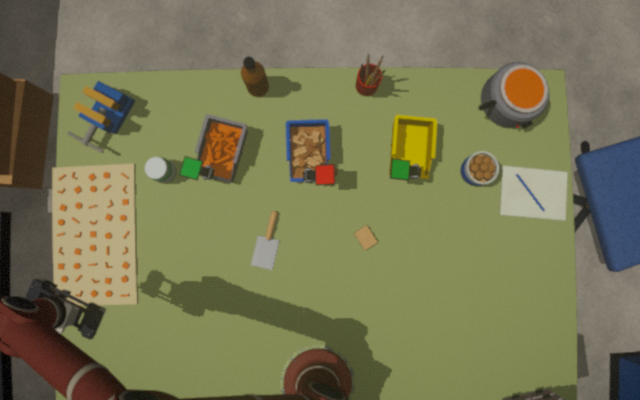

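View pics/scene1.png

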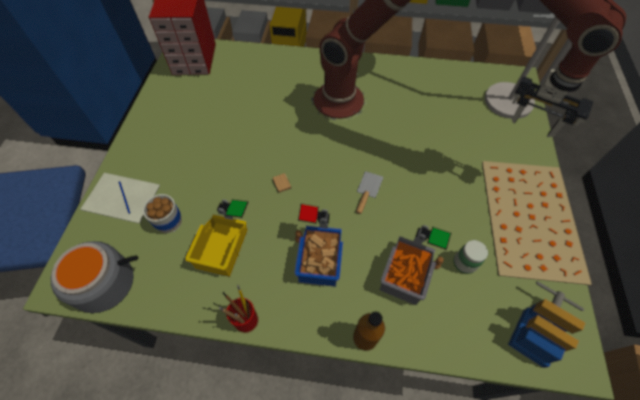

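The top picture shows, left to right, grey at about (222,150), blue at (308,152) and yellow at (413,148). The flags are green at (191,168), red at (325,174) and green at (400,169). In the scene picture the red flag is at (308,213). Depth puts the blue pivot near (596,17) with its flag at about 2.99 rad, and the yellow pivot near (605,-277) with its flag at about 0.17 rad. I'll shut the fingers and go to the right of the blue flag first.

```bash
python3 -m inch '[[[582,0,-492],-24],[[582,0,-492],-24],[[582,0,-492],-24],[[582,0,-492],-24],[[582,0,-492],-24],[[582,0,-492],-24],[[582,0,-492],-24],[[582,0,-492],-24],[[582,0,-492],-24],[[582,0,-492],-24],[[582,0,-492],-24],[[582,0,-492],-24],[[582,0,-492],-24],[[582,0,-492],-24],[[582,0,-492],-24],[[582,0,-492],-24],[[582,0,-492],-24],[[582,0,-492],-24],[[582,0,-492],-24],[[582,0,-492],-24]]' 255 20
cat > h.py <<'E'
from bench import robot, read_camera, spotter
import cv2, numpy as np
from scipy.spatial.transform import Rotation as R
def st():
    s=robot.observe();print(round(s['clock'],2),s['eef_pos'].round(1),'F',s['wrist_force'].round(2),'w',round(s['width'],2))
    print(R.from_quat(s['orientation'],scalar_first=True).as_matrix().round(3).tolist())
def world(p,m):
    v,u=np.nonzero(m); z=p["range_z"][v,u]; k=z>0;u,v,z=u[k],v[k],z[k]
    xy=cv2.undistortPoints(np.stack([u,v],1).astype(float)[:,None],p["K"],np.array([p["k1"],0,0,0.]))[:,0]
    M,_=cv2.Rodrigues(np.array(p["rvec"]));return (np.c_[xy*z[:,None],z]-np.array(p["tvec"]))@M
def face(l,p):
    for r in spotter.regions_of(l,p)[:1]:
        W=world(p,r["region"]);c=np.median(W,0);_,_,vt=np.linalg.svd(W-W.mean(0),full_matrices=False)
        print(l,round(r["score"],2),len(W),c.round(),'n',vt[2].round(2))
def save(p,n,crop=None,s=2):
    im=p["color"][:,:,::-1]
    if crop: a,b,c,d=crop; im=cv2.resize(im[b:d,a:c],None,fx=s,fy=s)
    cv2.imwrite(f"pics/{n}.png",im)
E
python3 - <<'E'
from h import *
st();p=read_camera("scene");save(p,"s2",(200,120,440,300),3);p=read_camera("wrist");save(p,"w2")
E
```

```text
clock: 4.1
eef_pos: [595.4, -91.6, 219.0]
orientation: [0.707, -0.707, -0.0, 0.0]
wrist_force: [-0.4, -0.5, 0.3]
width: 0.004
4.1 [595.4 -91.6 219. ] F [-0.44 -0.51  0.26] w 0.0
[[1.0, 0.0, -0.001], [0.001, 0.001, 1.0], [0.0, -1.0, 0.001]]
```

View pics/s2.png

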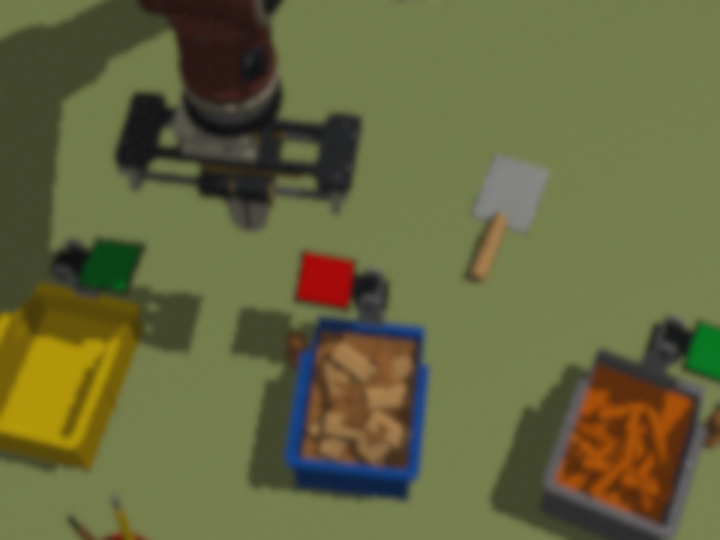

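View pics/w2.png

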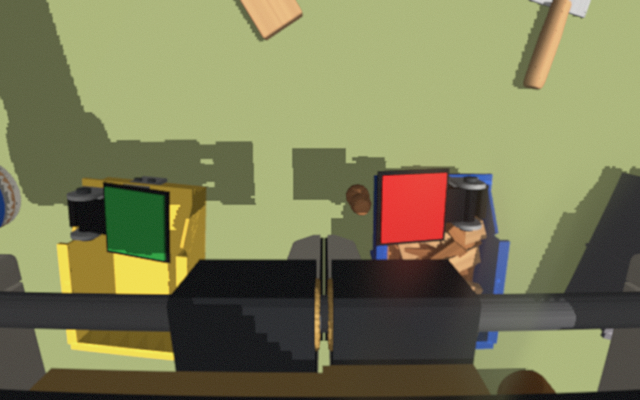

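The scene view shows the shut fingers at about (250,215) in the crop, right of the red flag at (326,280). The wrist view agrees. Now I'll go down beside the free edge and then approach it.

```bash
python3 -m inch '[[[0,50,0],0],[[0,100,0],0],[[0,102,0],0],[[0,102,10],0],[[0,102,15],0],[[0,102,18],0],[[0,102,20],0],[[0,102,20],0]]'
python3 - <<'E'
from h import *
st();p=read_camera("wrist");save(p,"w3")
E
```

```text
clock: 5.0
eef_pos: [596.4, -73.7, 118.0]
orientation: [-0.707, 0.707, 0.0, 0.002]
wrist_force: [0.3, 0.3, -0.1]
width: 0.001
5.0 [596.4 -73.7 118. ] F [ 0.33  0.3  -0.13] w 0.0
[[1.0, 0.002, 0.002], [-0.002, -0.0, 1.0], [0.002, -1.0, -0.0]]
```

View pics/w3.png

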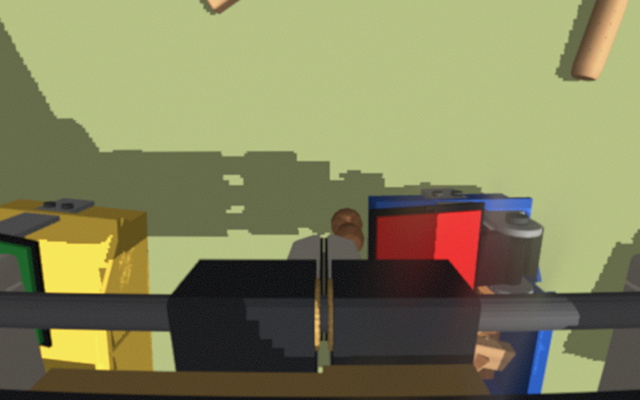

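The finger back is just short of the flag edge at about (370,230), with no contact yet. I'll press in gently.

```bash
python3 -m inch '[[[0,0,2],0],[[0,0,4],0],[[0,0,5],0],[[0,0,5],0]]'; python3 - <<'E'
from h import *
p=read_camera("scene");save(p,"s4",(200,120,440,300),3);face("blue_red",p)
E
```

```text
clock: 5.45
eef_pos: [595.7, -69.2, 116.6]
orientation: [-0.707, 0.707, -0.001, 0.001]
wrist_force: [0.4, -0.2, -0.4]
width: 0.004
blue_red 0.55 193 [601. -26. 136.] n [-0.02  0.16  0.99]
```

```bash
python3 -m inch '[[[0,0,2],0],[[0,0,4],0],[[0,0,4],0],[[0,0,4],0]]'; python3 -m inch '[[[0,0,2],0],[[0,0,3],0],[[0,0,3],0]]'; python3 - <<'E'
from h import *
p=read_camera("scene");save(p,"s4",(240,140,400,260),4);face("blue_red",p)
E
```

```text
clock: 5.95
eef_pos: [595.7, -68.9, 116.8]
orientation: [-0.705, 0.709, -0.002, 0.002]
wrist_force: [-0.7, -5.0, 0.4]
width: 0.0
clock: 6.25
eef_pos: [595.7, -68.8, 117.0]
orientation: [-0.704, 0.71, -0.002, 0.003]
wrist_force: [-0.2, -8.4, 1.4]
width: 0.007
blue_red 0.56 233 [604. -26. 136.] n [ 0.91  0.15 -0.38]
```

View pics/s4.png

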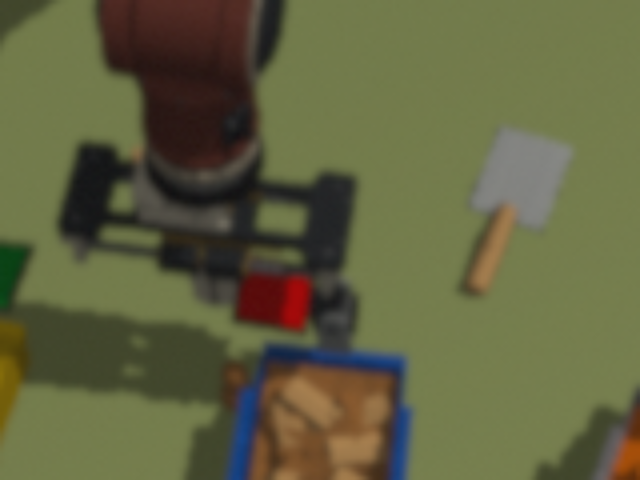

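Contact, with -8 N on the tool. Next I drag upward along the arc while staying pressed.

```bash
python3 -m inch '[[[0,-3,0],0],[[0,-6,1],0],[[0,-9,2],0],[[0,-12,3],0],[[0,-15,4],0],[[0,-18,5],0],[[0,-18,5],0]]'; python3 - <<'E'
from h import *
p=read_camera("scene");save(p,"s5",(240,140,400,260),4);face("blue_red",p)
E
```

```text
clock: 7.05
eef_pos: [595.7, -63.0, 135.8]
orientation: [-0.704, 0.71, -0.002, 0.003]
wrist_force: [-1.6, -7.7, 4.0]
width: 0.007
blue_red 0.47 241 [601. -21. 147.] n [ 0.31 -0.63 -0.71]
```

View pics/s5.png

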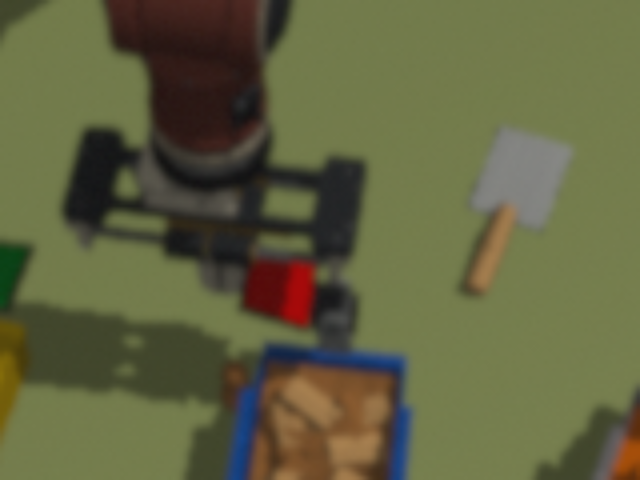

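The flag is lifting: its centre is at z≈147 and the tip followed the arc. I'll carry on to upright.

```bash
python3 -m inch '[[[0,-4,2],0],[[0,-9,5],0],[[0,-14,9],0],[[0,-18,13],0],[[0,-22,17],0],[[0,-25,21],0],[[0,-28,26],0],[[0,-31,31],0],[[0,-34,36],0],[[0,-36,41],0],[[0,-38,46],0],[[0,-39,52],0],[[0,-40,58],0],[[0,-40,58],0]]'; python3 - <<'E'
from h import *
p=read_camera("scene");save(p,"s6",(240,140,400,260),4);face("blue_green",p)
E
```

```text
clock: 8.55
eef_pos: [596.0, 2.6, 174.7]
orientation: [0.708, -0.707, 0.0, -0.0]
wrist_force: [0.2, 0.8, -0.2]
width: 0.005
```

View pics/s6.png

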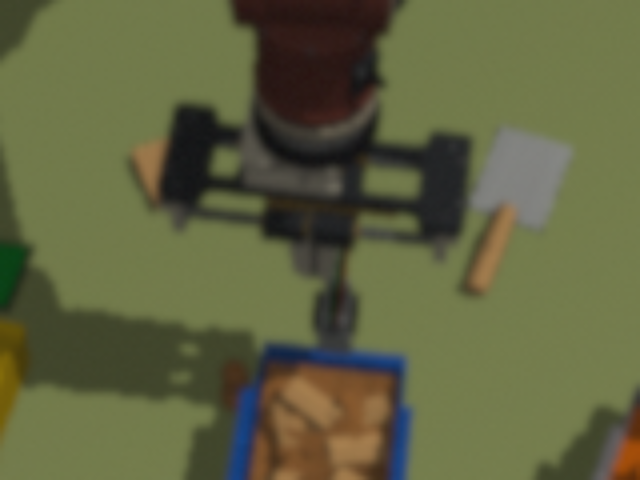

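The flag is upright, seen edge-on at about (340,290). Now I push it over and down.

```bash
python3 -m inch '[[[0,1,6],0],[[0,2,12],0],[[0,4,18],0],[[0,7,25],0],[[0,11,31],0],[[0,15,37],0],[[0,20,42],0],[[0,25,46],0],[[0,30,50],0],[[0,35,53],0],[[0,39,55],0],[[0,43,57],0],[[0,46,57],0],[[0,49,57],0],[[0,50,57],0],[[0,51,57],0],[[0,51,57],0]]'; python3 - <<'E'
from h import *
p=read_camera("scene");save(p,"s7",(240,140,400,260),4);face("blue_green",p)
E
```

```text
clock: 10.35
eef_pos: [596.3, 58.4, 127.8]
orientation: [0.707, -0.707, 0.001, -0.002]
wrist_force: [-6.7, -0.2, 20.4]
width: 0.006
blue_green 0.5 113 [608.  69. 128.] n [ 0.04  0.01 -1.  ]
```

View pics/s7.png

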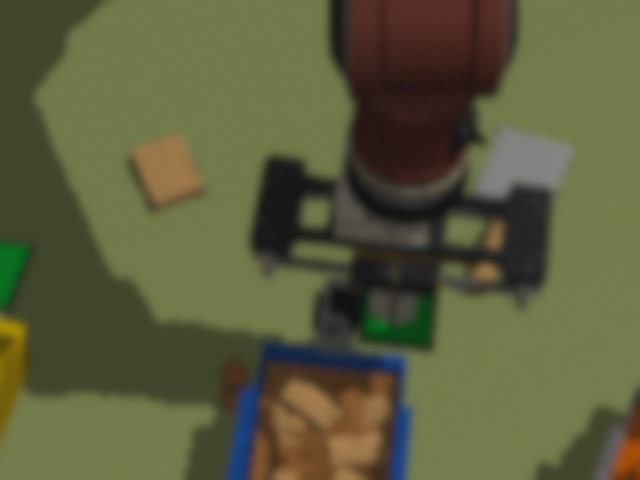

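The blue flag is flat with green up: face z≈128, normal vertical, stop reached. Now I lift off and go to the left of the yellow flag.

```bash
python3 -m inch '[[[0,-40,0],0],[[0,-75,0],0],[[5,-75,-50],5],[[10,-75,-100],5],[[13,-75,-150],5],[[15,-75,-195],5],[[15,-75,-228],5],[[15,-75,-230],5],[[15,-75,-230],5],[[15,-40,-230],5],[[15,0,-230],5],[[15,7,-230],5],[[15,7,-230],5]]'; python3 - <<'E'
from h import *
st();p=read_camera("scene");save(p,"s8",(180,140,380,290),4);face("blue_green",p);face("yellow_green",p)
E
```

```text
clock: 11.75
eef_pos: [610.0, -169.8, 115.6]
orientation: [0.707, -0.706, 0.032, -0.03]
wrist_force: [0.9, -0.4, -0.1]
width: 0.006
11.75 [ 610.  -169.8  115.6] F [ 0.91 -0.44 -0.14] w 0.01
[[0.996, -0.003, 0.087], [-0.087, 0.002, 0.996], [-0.003, -1.0, 0.002]]
yellow_green 0.56 189 [ 618. -235.  135.] n [ 0.64  0.24 -0.73]
```

View pics/s8.png

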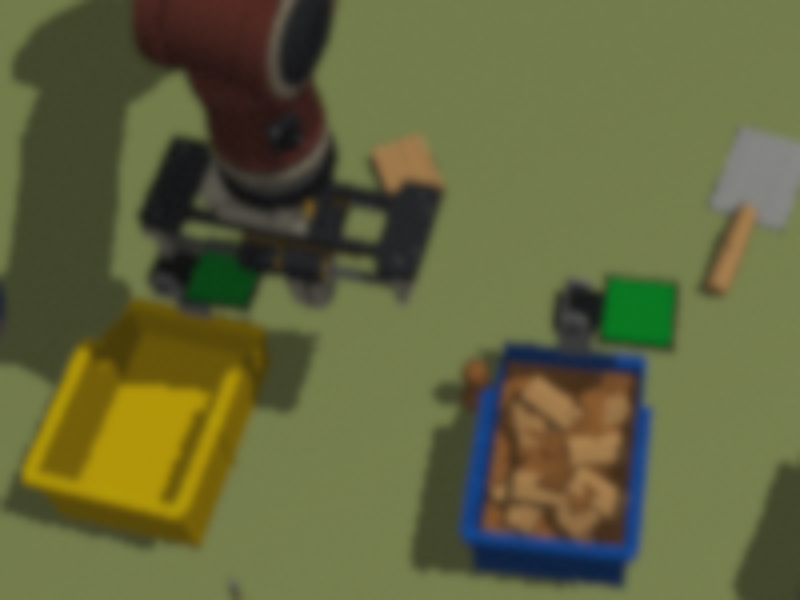

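Blue lies green up at (640,312) in the crop. The fingers at (315,285) are just left of the yellow flag at (222,278). I'll approach until contact.

```bash
python3 -m inch '[[[0,0,-8],0],[[0,0,-14],0],[[0,0,-18],0],[[0,0,-20],0],[[0,0,-22],0],[[0,0,-24],0],[[0,0,-24],0]]'
```

```text
clock: 12.6
eef_pos: [609.1, -190.0, 116.6]
orientation: [0.709, -0.704, 0.031, -0.03]
wrist_force: [0.6, 8.3, 1.7]
width: 0.005
```

Contact at the expected y, about 8 N. Now the same arc stroke, mirrored.

```bash
python3 -m inch '[[[0,-3,-1],0],[[0,-6,-2],0],[[0,-9,-3],0],[[0,-12,-4],0],[[0,-15,-5],0],[[0,-18,-6],0],[[0,-18,-6],0]]'; python3 - <<'E'
from h import *
p=read_camera("scene");save(p,"s9",(180,140,380,290),4);face("yellow_green",p)
E
```

```text
clock: 13.3
eef_pos: [608.7, -195.6, 135.4]
orientation: [0.71, -0.703, 0.031, -0.03]
wrist_force: [-1.2, 8.7, 4.2]
width: 0.005
yellow_green 0.56 157 [ 618. -237.  146.] n [ 0.15  0.56 -0.81]
```

View pics/s9.png

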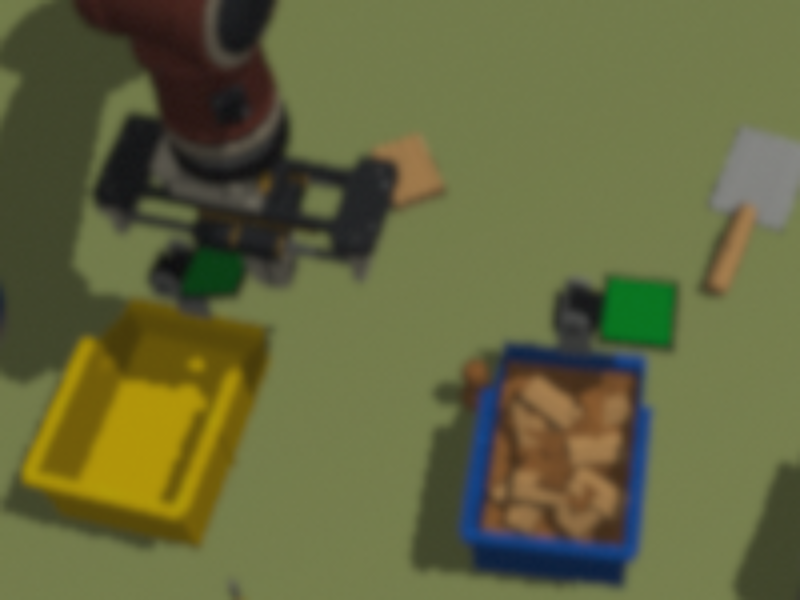

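The flag is rising: its centre is at z≈146 and it looks foreshortened. On to upright, then over.

```bash
python3 -m inch '[[[0,-4,-2],0],[[0,-9,-5],0],[[0,-14,-9],0],[[0,-18,-13],0],[[0,-22,-17],0],[[0,-25,-21],0],[[0,-28,-26],0],[[0,-31,-31],0],[[0,-34,-36],0],[[0,-36,-41],0],[[0,-38,-46],0],[[0,-39,-52],0],[[0,-40,-58],0],[[0,-40,-58],0]]'; python3 - <<'E'
from h import *
p=read_camera("scene");save(p,"s10",(180,140,380,290),4)
E
```

```text
clock: 14.8
eef_pos: [602.1, -261.6, 174.7]
orientation: [-0.706, 0.707, -0.033, 0.032]
wrist_force: [-0.7, -0.9, -0.2]
width: 0.006
```

View pics/s10.png

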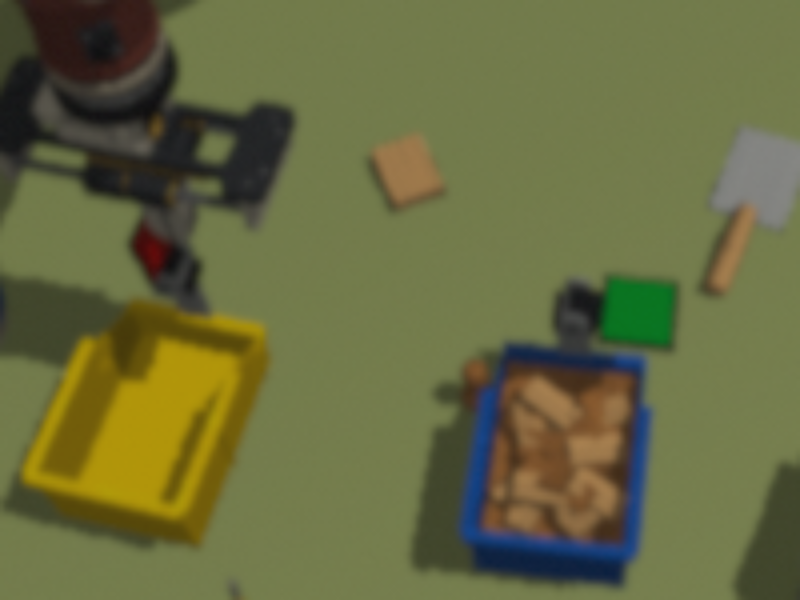

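The yellow flag is at or just past upright, with its red face showing at (150,248). Pushing it over and down.

```bash
python3 -m inch '[[[0,1,-6],0],[[0,2,-12],0],[[0,4,-18],0],[[0,7,-25],0],[[0,11,-31],0],[[0,15,-37],0],[[0,20,-42],0],[[0,25,-46],0],[[0,30,-50],0],[[0,35,-53],0],[[0,39,-55],0],[[0,43,-57],0],[[0,46,-57],0],[[0,49,-57],0],[[0,50,-57],0],[[0,51,-57],0],[[0,51,-57],0]]'; python3 - <<'E'
from h import *
p=read_camera("scene");save(p,"s11",(140,140,340,290),4);face("yellow_red",p)
E
```

```text
clock: 16.55
eef_pos: [597.4, -317.2, 128.0]
orientation: [-0.706, 0.707, -0.031, 0.032]
wrist_force: [-6.0, 2.0, 15.1]
width: 0.003
```

View pics/s11.png

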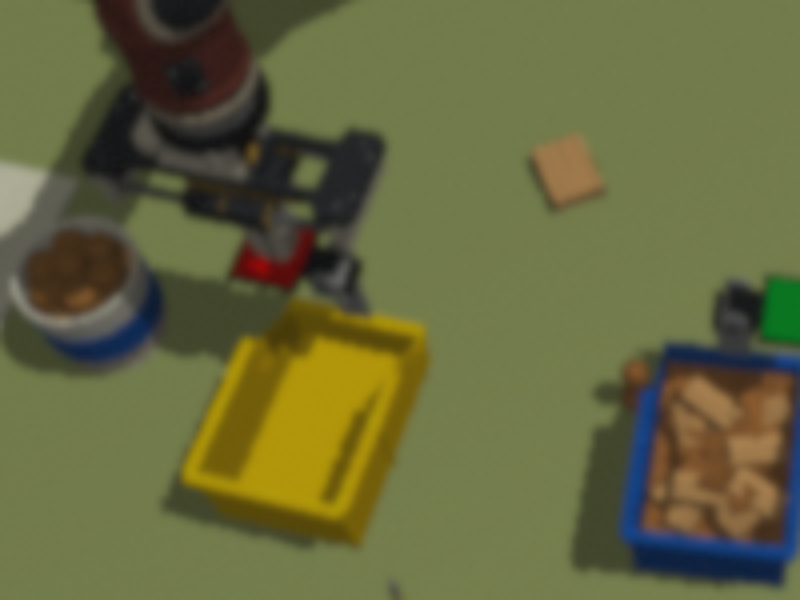

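The yellow flag lies flat with red up, and the tip is against its stop at z=128. I'll lift clear, back off and check everything.

```bash
python3 -m inch '[[[0,-40,0],0],[[0,-90,0],0],[[-40,-120,0],0],[[-80,-130,0],0],[[-120,-130,0],0],[[-140,-130,0],0],[[-140,-130,0],0],[[-140,-130,0],0]]'; python3 - <<'E'
from h import *
st()
for n in ["scene","top"]:
    p=read_camera(n);save(p,n+"12")
    for l in ["yellow_red","blue_green"]: face(l,p)
    for l in ["glue_jar","walnut_tub","stamp","spatula","wood_tile","grey_pivot"]:
        print(l,[(np.round(q["position"]).tolist(),round(q["score"],2)) for q in spotter.tip_of(l,p)[:3]])
    g=p["color"].astype(int); W=world(p,(g[...,1]>g[...,0]*2)&(g[...,1]>g[...,2]*2)&(g[...,1]>80))
    for a in ((180,400),(0,150)):
        w=W[(W[:,1]>a[0])&(W[:,1]<a[1])];print(len(w),w.mean(0).round(),w[:,2].std().round(1), np.polyfit(w[:,1],w[:,2],1).round(3))
E
```

```text
clock: 17.45
eef_pos: [458.7, -304.0, 254.1]
orientation: [-0.706, 0.707, -0.031, 0.032]
wrist_force: [-0.1, -0.2, -0.7]
width: 0.005
17.45 [ 458.7 -304.   254.1] F [-0.1  -0.21 -0.72] w 0.01
[[0.996, 0.002, 0.09], [-0.09, -0.001, 0.996], [0.002, -1.0, -0.0]]
yellow_red 0.53 235 [ 599. -320.  128.] n [ 0.02  0.   -1.  ]
blue_green 0.56 261 [596.  62. 129.] n [ 0.01 -0.    1.  ]
glue_jar [([626.0, 453.0, -1.0], 0.88)]
walnut_tub [([616.0, -476.0, 3.0], 0.68)]
stamp [([653.0, 360.0, 1.0], 0.47), ([616.0, -54.0, 2.0], 0.37)]
spatula [([419.0, 140.0, -2.0], 0.91)]
wood_tile [([425.0, -147.0, -1.0], 0.5), ([595.0, 15.0, 126.0], 0.3)]
grey_pivot [([611.0, 297.0, 128.0], 0.84), ([420.0, 140.0, -5.0], 0.47)]
289 [622. 339. 130.] 1.8 [2.80000e-02 1.20984e+02]
258 [597.  63. 128.] 1.7 [1.00000e-03 1.28447e+02]
yellow_red 0.76 277 [ 602. -320.  128.] n [-0.   -0.01  1.  ]
blue_green 0.71 305 [597.  63. 128.] n [-0. -0. -1.]
glue_jar [([628.0, 453.0, -2.0], 0.71), ([618.0, -59.0, -2.0], 0.34), ([615.0, -476.0, 2.0], 0.22)]
walnut_tub [([618.0, -477.0, 4.0], 0.83)]
stamp [([617.0, -58.0, -0.0], 0.45)]
spatula [([426.0, 137.0, -0.0], 0.81)]
wood_tile [([421.0, -145.0, 1.0], 0.84)]
grey_pivot [([605.0, 294.0, 128.0], 0.75)]
310 [621. 341. 130.] 2.8 [2.10000e-02 1.22904e+02]
315 [596.  63. 128.] 2.7 [  0.    128.177]
```

View pics/scene12.png

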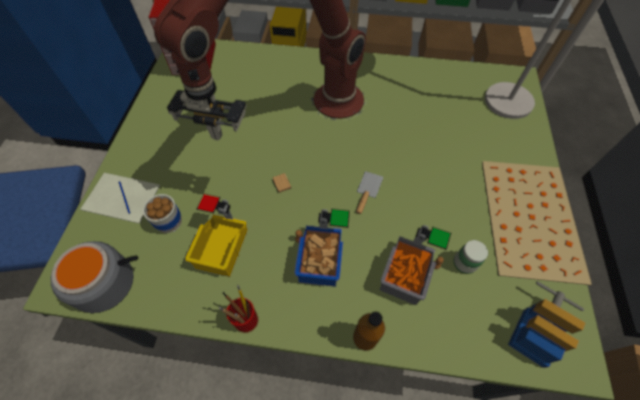

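View pics/top12.png

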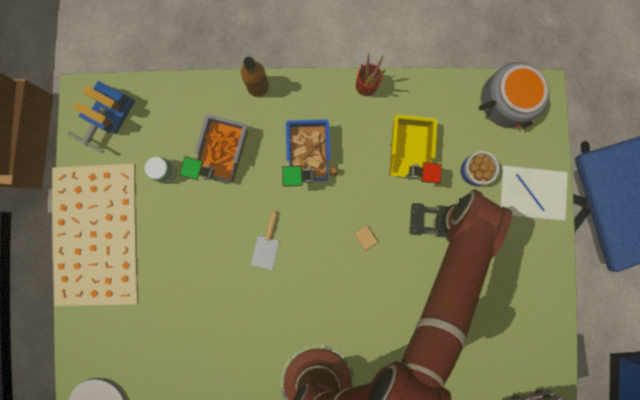

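Both pictures agree. In the top view yellow is red up at (431,173), blue is green up at (291,176) and grey is unchanged at (191,168). The bystanders are in place and the arm is clear, so I'm handing in.

```bash
python3 -c "
from bench import robot
print(robot.sign_off(), robot.observe()['clock'])"
```

```text
the job is handed in; nothing more can be done
the job is handed in; nothing more can be done
```

Both flags are set and the job is handed in: the yellow bin's flag lies flat with red up, and the blue bin's flag lies flat with green up. I pushed each one over with the shut fingertips, without pinching, and finished at about 17.6 s on the robot's clock.

- **Flags:** the last check, from two cameras, put the yellow red face and the blue green face at z ≈ 128 mm, level to within about 0.02 rad. The grey flag read 0.02–0.03 rad, green up.
- **Bystanders:** the jar, tub, spatula and tile were all within about 8 mm of where they started, which is the detector's own scatter.
- **Weaker check on the stamps:** the detector missed both stamps in the first pictures and gave low scores at the end, so I have no numeric before-and-after for them. The arm stayed well above them, and the one by the blue bin looked unmoved in the pictures. I had no close view of the one by the grey bin, but the arm did not work near it.
- **Robot:** it is clear of everything, with less than 1 N on the wrist. The highest force I read was about 20 N, while pressing the blue flag against its stop.

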